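# Count out three brass discs

## Task

Count out three of the four brass discs on the wooden counting tray for the panel: slide them across the tray into its trough without lifting them, then shut the trough's hinged lid fully. After that, put the one extra disc back into the open stock tin. Leave the square block on the tray and everything else on the table where it is.

Things in the scene. Friction and masses are not known exactly. Their poses are not given: they have to be found in the camera images.
- tray: Fixed wooden counting tray, 250 mm in its x, 258 mm in its y (y = -140 to +118). Origin on the table. Flat deck, top 40 mm above the table, from y = -140 to the trough's edge at y = +50; rim 5 mm high, 6 mm thick on its other three sides. On it four discs and a block, in any order: four of the five in a row at y = -10 to 25, x = -81, -27, 27, 81, the fifth behind at x = 0, y = -90.
- trough (a point): Centre of the inner floor of the tray's trough, at (0, 80, 8) mm in the tray's frame. The trough is open above, from y = +50 to +110, inner floor 8 mm above the table, 234 mm long in x; end walls and 8 mm thick outer wall as high as the deck.
- lid (a joint): Angle of the trough's lid, rad: 0 shut flat, grows as it opens up and outwards; starts at 1.7 to 2.0 (past upright), stop at 2.1. A plain board 250 x 60 x 6 mm, hinged along the tray's line y = +110, z = 40 mm. Stiff hinge: it stays where left, 1 to 3 N at its edge moves it; it can be pushed over from outside with closed fingers, then pressed down.
- lid_edge (a point): Middle of the lid's free edge, 60 mm from the hinge, on the face that is uppermost when shut (then at (0, 50, 46) mm in the tray's frame). With the lid upright it is 100 mm above the table.
- disc1_center (a point): Centre of a loose brass disc, 34 mm in diameter, 12 mm thick, about 90 g, lying flat on the tray's deck. All four are alike and any three may be counted.
- disc2_center (a point): Centre of a loose brass disc, 34 mm in diameter, 12 mm thick, about 90 g, lying flat on the tray's deck. All four are alike and any three may be counted.
- disc3_center (a point): Centre of a loose brass disc, 34 mm in diameter, 12 mm thick, about 90 g, lying flat on the tray's deck. All four are alike and any three may be counted.
- disc4_center (a point): Centre of a loose brass disc, 34 mm in diameter, 12 mm thick, about 90 g, lying flat on the tray's deck. All four are alike and any three may be counted.
- block_center (a point): Centre of a loose wooden block 26 x 26 x 20 mm on the tray's deck; not a disc, stays where it is.
- stock_tin: Fixed open round steel tin, outer diameter 110 mm, 55 mm high, 3 mm wall, origin under its centre; a few more such discs lie fixed on its floor, their tops 16 mm above the table. It stands to the robot's right of the tray.
- closed_tin: Loose closed round tin with a lid, 80 mm across, 44 mm high, origin under its centre; stands near the stock tin, stays where it is.
- figure1: Loose standing wooden figure 145 mm high on a 45 x 60 mm foot, beyond the tray; origin under the foot.
- figure2: A second such figure.
- screwdriver: Loose screwdriver lying to the robot's left of the tray.
- brush: Loose brush lying to the robot's right of the tins.
- mug: Loose ceramic mug 80 mm across, 90 mm high, to the robot's left of the tray; origin under its centre.
There are look-alikes about, which are no part of the job. Leave any white look-alike of the part that bears disc3_center alone. Leave any purple look-alike of the part that bears disc4_center alone.

How it is judged:
On the way, in this order (a step that is already met when the one before it is completed fails the run):
1. three of the discs lie in the trough and the fourth is still on the deck, the lid open ((((y of disc2_center in the frame of tray between 0.05 and 0.11 m and z of disc2_center in the frame of tray between 0.005 and 0.036 m and x of disc2_center in the frame of tray between -0.118 and 0.118 m) and (y of disc3_center in the frame of tray between 0.05 and 0.11 m and z of disc3_center in the frame of tray between 0.005 and 0.036 m and x of disc3_center in the frame of tray between -0.118 and 0.118 m) and (y of disc4_center in the frame of tray between 0.05 and 0.11 m and z of disc4_center in the frame of tray between 0.005 and 0.036 m and x of disc4_center in the frame of tray between -0.118 and 0.118 m) and (y of disc1_center in the frame of tray between -0.14 and 0.05 m and z of disc1_center in the frame of tray between 0.04 and 0.056 m)) or ((y of disc1_center in the frame of tray between 0.05 and 0.11 m and z of disc1_center in the frame of tray between 0.005 and 0.036 m and x of disc1_center in the frame of tray between -0.118 and 0.118 m) and (y of disc3_center in the frame of tray between 0.05 and 0.11 m and z of disc3_center in the frame of tray between 0.005 and 0.036 m and x of disc3_center in the frame of tray between -0.118 and 0.118 m) and (y of disc4_center in the frame of tray between 0.05 and 0.11 m and z of disc4_center in the frame of tray between 0.005 and 0.036 m and x of disc4_center in the frame of tray between -0.118 and 0.118 m) and (y of disc2_center in the frame of tray between -0.14 and 0.05 m and z of disc2_center in the frame of tray between 0.04 and 0.056 m)) or ((y of disc1_center in the frame of tray between 0.05 and 0.11 m and z of disc1_center in the frame of tray between 0.005 and 0.036 m and x of disc1_center in the frame of tray between -0.118 and 0.118 m) and (y of disc2_center in the frame of tray between 0.05 and 0.11 m and z of disc2_center in the frame of tray between 0.005 and 0.036 m and x of disc2_center in the frame of tray between -0.118 and 0.118 m) and (y of disc4_center in the frame of tray between 0.05 and 0.11 m and z of disc4_center in the frame of tray between 0.005 and 0.036 m and x of disc4_center in the frame of tray between -0.118 and 0.118 m) and (y of disc3_center in the frame of tray between -0.14 and 0.05 m and z of disc3_center in the frame of tray between 0.04 and 0.056 m)) or ((y of disc1_center in the frame of tray between 0.05 and 0.11 m and z of disc1_center in the frame of tray between 0.005 and 0.036 m and x of disc1_center in the frame of tray between -0.118 and 0.118 m) and (y of disc2_center in the frame of tray between 0.05 and 0.11 m and z of disc2_center in the frame of tray between 0.005 and 0.036 m and x of disc2_center in the frame of tray between -0.118 and 0.118 m) and (y of disc3_center in the frame of tray between 0.05 and 0.11 m and z of disc3_center in the frame of tray between 0.005 and 0.036 m and x of disc3_center in the frame of tray between -0.118 and 0.118 m) and (y of disc4_center in the frame of tray between -0.14 and 0.05 m and z of disc4_center in the frame of tray between 0.04 and 0.056 m))) and value of joint lid above 0.5 rad), for 0.1 s.
2. the lid is shut over the three, the fourth disc not yet in the tin ((((y of disc2_center in the frame of tray between 0.05 and 0.11 m and z of disc2_center in the frame of tray between 0.005 and 0.036 m and x of disc2_center in the frame of tray between -0.118 and 0.118 m) and (y of disc3_center in the frame of tray between 0.05 and 0.11 m and z of disc3_center in the frame of tray between 0.005 and 0.036 m and x of disc3_center in the frame of tray between -0.118 and 0.118 m) and (y of disc4_center in the frame of tray between 0.05 and 0.11 m and z of disc4_center in the frame of tray between 0.005 and 0.036 m and x of disc4_center in the frame of tray between -0.118 and 0.118 m) and (y of disc1_center in the frame of tray between -0.14 and 0.05 m and z of disc1_center in the frame of tray between 0.04 and 0.056 m)) or ((y of disc1_center in the frame of tray between 0.05 and 0.11 m and z of disc1_center in the frame of tray between 0.005 and 0.036 m and x of disc1_center in the frame of tray between -0.118 and 0.118 m) and (y of disc3_center in the frame of tray between 0.05 and 0.11 m and z of disc3_center in the frame of tray between 0.005 and 0.036 m and x of disc3_center in the frame of tray between -0.118 and 0.118 m) and (y of disc4_center in the frame of tray between 0.05 and 0.11 m and z of disc4_center in the frame of tray between 0.005 and 0.036 m and x of disc4_center in the frame of tray between -0.118 and 0.118 m) and (y of disc2_center in the frame of tray between -0.14 and 0.05 m and z of disc2_center in the frame of tray between 0.04 and 0.056 m)) or ((y of disc1_center in the frame of tray between 0.05 and 0.11 m and z of disc1_center in the frame of tray between 0.005 and 0.036 m and x of disc1_center in the frame of tray between -0.118 and 0.118 m) and (y of disc2_center in the frame of tray between 0.05 and 0.11 m and z of disc2_center in the frame of tray between 0.005 and 0.036 m and x of disc2_center in the frame of tray between -0.118 and 0.118 m) and (y of disc4_center in the frame of tray between 0.05 and 0.11 m and z of disc4_center in the frame of tray between 0.005 and 0.036 m and x of disc4_center in the frame of tray between -0.118 and 0.118 m) and (y of disc3_center in the frame of tray between -0.14 and 0.05 m and z of disc3_center in the frame of tray between 0.04 and 0.056 m)) or ((y of disc1_center in the frame of tray between 0.05 and 0.11 m and z of disc1_center in the frame of tray between 0.005 and 0.036 m and x of disc1_center in the frame of tray between -0.118 and 0.118 m) and (y of disc2_center in the frame of tray between 0.05 and 0.11 m and z of disc2_center in the frame of tray between 0.005 and 0.036 m and x of disc2_center in the frame of tray between -0.118 and 0.118 m) and (y of disc3_center in the frame of tray between 0.05 and 0.11 m and z of disc3_center in the frame of tray between 0.005 and 0.036 m and x of disc3_center in the frame of tray between -0.118 and 0.118 m) and (y of disc4_center in the frame of tray between -0.14 and 0.05 m and z of disc4_center in the frame of tray between 0.04 and 0.056 m))) and value of joint lid below 0.07 rad), for 0.1 s.
At the end, for the whole second after the job is handed in: Three discs lie in the trough under the lid, which is shut to within 0.07 rad; the fourth lies inside the stock tin, below its rim; all discs are at rest ((((y of disc2_center in the frame of tray between 0.05 and 0.11 m and z of disc2_center in the frame of tray between 0.005 and 0.036 m and x of disc2_center in the frame of tray between -0.118 and 0.118 m) and (y of disc3_center in the frame of tray between 0.05 and 0.11 m and z of disc3_center in the frame of tray between 0.005 and 0.036 m and x of disc3_center in the frame of tray between -0.118 and 0.118 m) and (y of disc4_center in the frame of tray between 0.05 and 0.11 m and z of disc4_center in the frame of tray between 0.005 and 0.036 m and x of disc4_center in the frame of tray between -0.118 and 0.118 m) and (horizontal distance between disc1_center and stock_tin below 0.045 m and height (world z) of disc1_center below 0.052 m)) or ((y of disc1_center in the frame of tray between 0.05 and 0.11 m and z of disc1_center in the frame of tray between 0.005 and 0.036 m and x of disc1_center in the frame of tray between -0.118 and 0.118 m) and (y of disc3_center in the frame of tray between 0.05 and 0.11 m and z of disc3_center in the frame of tray between 0.005 and 0.036 m and x of disc3_center in the frame of tray between -0.118 and 0.118 m) and (y of disc4_center in the frame of tray between 0.05 and 0.11 m and z of disc4_center in the frame of tray between 0.005 and 0.036 m and x of disc4_center in the frame of tray between -0.118 and 0.118 m) and (horizontal distance between disc2_center and stock_tin below 0.045 m and height (world z) of disc2_center below 0.052 m)) or ((y of disc1_center in the frame of tray between 0.05 and 0.11 m and z of disc1_center in the frame of tray between 0.005 and 0.036 m and x of disc1_center in the frame of tray between -0.118 and 0.118 m) and (y of disc2_center in the frame of tray between 0.05 and 0.11 m and z of disc2_center in the frame of tray between 0.005 and 0.036 m and x of disc2_center in the frame of tray between -0.118 and 0.118 m) and (y of disc4_center in the frame of tray between 0.05 and 0.11 m and z of disc4_center in the frame of tray between 0.005 and 0.036 m and x of disc4_center in the frame of tray between -0.118 and 0.118 m) and (horizontal distance between disc3_center and stock_tin below 0.045 m and height (world z) of disc3_center below 0.052 m)) or ((y of disc1_center in the frame of tray between 0.05 and 0.11 m and z of disc1_center in the frame of tray between 0.005 and 0.036 m and x of disc1_center in the frame of tray between -0.118 and 0.118 m) and (y of disc2_center in the frame of tray between 0.05 and 0.11 m and z of disc2_center in the frame of tray between 0.005 and 0.036 m and x of disc2_center in the frame of tray between -0.118 and 0.118 m) and (y of disc3_center in the frame of tray between 0.05 and 0.11 m and z of disc3_center in the frame of tray between 0.005 and 0.036 m and x of disc3_center in the frame of tray between -0.118 and 0.118 m) and (horizontal distance between disc4_center and stock_tin below 0.045 m and height (world z) of disc4_center below 0.052 m))) and value of joint lid below 0.07 rad and linear speed of each of disc1, disc2, disc3, disc4 below 0.03 m/s); the robot touches nothing.
It fails at once if a disc is lifted more than 30 mm off the deck while the lid is not yet shut (over 0.15 rad) (value of joint lid above 0.15 rad and z of any of disc1_center, disc2_center, disc3_center, disc4_center in the frame of tray above 0.076 m).
It fails at once if the square block is moved by more than 15 mm (distance of block_center from where it was at the start of the episode above 0.015 m).
It fails at once if another bystander is moved by more than 25 mm (distance of any of closed_tin, figure1, figure2, screwdriver, brush, mug from where it was at the start of the episode above 0.025 m).
It fails at once if a figure is tipped (angle between any of figure1, figure2's own z axis and vertical above 0.3 rad).
It also fails if it takes over 61 s, if anything falls off the work surface, if the arm or the gripper's body presses on something with over 40 N, if the wrist force passes 120 N, or if a joint passes its speed limit or range.

## Robot

A 7-joint arm with a two-finger parallel gripper is mounted at the origin on the work surface. World frame = base frame: x ahead of the robot, y to its left, z up, the work surface at z = 0. Lengths are in m, angles in rad, forces in N, time in s.
With the tool pointing down it reaches from about 0.425 to 0.925 m from the base axis. Payload 6.8 kg.
Tool frame: the origin (TCP) lies between the finger pads; the fingertips stand 17 mm ahead of it and the grasp point (between the pads) lies 2 mm behind it (env.tcp_to_tips is the distance from the TCP to the fingertips, in m); z points along the fingers, y is the direction in which the jaws open and shut (so a half turn about z gives the same grasp; the last joint's range is limited). The gripper opens to 85 mm and grips with 20 to 120 N. Pads are 22 mm wide; open, the fingers measure 114 mm over their backs; the gripper's body (76 mm by 85 mm) begins 54 mm behind the grasp point. The pads swing forward as they close: fully open they stand 13 mm farther back than shut.
Start: joints at [-1.38, 0.477, 0.022, 1.555, -0.011, 1.109, -0.083], TCP at [0.199, 0.645, 0.248] pointing down, gripper open.
Joint ranges: [-2.96, 2.96], [-0.34, 2.1], [-1.41, 1.46], [0.24, 2.44], [-1.37, 4.51], [0.17, 1.92], [-2.96, 2.96]. Speed limits (rad/s): [2.39, 2.39, 3.14, 3.14, 3.14, 3.14, 3.14].

## Interface

Orientations are given as a unit quaternion [w, x, y, z].
In Python, from station import env, viewer gives the robot as it stands.
- The arm moves only by the tool drive_tool, never from a script. Its argument "motion" is text: rows parted by semicolons, each of 5 numbers parted by spaces: the shift along the tool's x, y, z in mm, then the turn about the tool's z in degrees, then the gripper command: -1 is shut, 1 is fully open, values between are in proportion. In form: dx dy dz twist gripper; .... A call has 1 to 5 rows; each row is the pose to reach, as a shift and turn from the pose commanded when the call began, along the tool's axes at that moment; what a row does not reach only later rows make up. A row lasts 1/8 s, in which the tool goes at most 62.5 mm and 10.7 degrees, less where a joint would pass 70% of its speed; a pose out of reach is approached as far as the arm can. A call with a gripper value outside its range is refused whole. The fingers move at their own pace and stop on an object; the grip force is fixed at half the most. Time passes only in rows, so rows that repeat a pose let the fingers close. It gives the time, the measured TCP pose, the force and the opening at its end, in the units of the state.
- env.state(): the state, without advancing time (a new reading comes with each control period).
- viewer.get_image(name): name is "scene" or "side" or "wrist"; returns the picture (420x560x3 uint8, red, green, blue); there is no depth.
- viewer.camera_model(name): a dict with "fov_y" (degrees; the focal length in pixels is half the picture's height over the tangent of half this angle, whatever the lens; pixels are square), "cx", "cy" (the principal point, pixels), "rvec" (rotation vector, rad) and "tvec" (3), from world to camera coordinates, as OpenCV has them. Camera axes: x right, y down, z forward; pixel columns grow to the right and rows downward; lengths in m; the calibration is good to about 2 mm. The wrist camera is an equidistant fisheye: a pixel r from the principal point sees the ray r / f radians off the axis. A picture is of the moment at which its call begins: read the wrist's pose just before it. camera_model takes no time and is no camera call; for the wrist camera it gives the pose at the moment of the call.
- env.job_done(): hands the job in, once; it reports no verdict.
The state is a dict: "time": time; "joint_positions": joint angles; "joint_vel": joint speeds; "tau": joint torques, N m; "position": TCP position; "ee_rot": TCP orientation; "wrist_force": force on the tool from outside, world axes, zero at the start; "ft_torque": the same for the moment, N m; "width": opening from 0.0 (shut) to 1.0 (fully open).
Only numpy, scipy, OpenCV 4.12 (cv2) and the standard library are available. Lean on these libraries where they do the work, as an engineer would, in place of code of your own. Each camera call takes 0.05 s, during which the arm holds its last target.

## Working session

There is one attempt and no reset: what is moved stays moved. The work goes in short steps, Python scripts to look and compute and a tool call to move; the robot and the scene stay as the last step left them, time stands still between calls to the robot, and variables do not carry over. Pictures are saved under pics/ and viewed, and the job is handed in when it is done.

Besides the shell and the picture viewer there is one more tool, called after "Emit:" as name(argument=value, ...) on one line, values as JSON. drive_tool: Moves the arm, as the interface text tells. Its arguments: {"type":"object","properties":{"motion":{"type":"string"}},"required":["motion"]}

```bash
ls; mkdir -p pics
python3 - <<'E'
from station import env, viewer
import cv2
s=env.state();print(s)
for n in ["scene","side","wrist"]:
    print(n,viewer.camera_model(n))
    im=viewer.get_image(n);cv2.imwrite(f"pics/{n}0.png",im[:,:,::-1])
E
```

```text
pics
{'time': 0.0, 'joint_positions': array([-1.3800859 ,  0.47779668,  0.02230096,  1.55646579, -0.01151107,
        1.10931519, -0.08307529]), 'joint_vel': array([ 8.65346785e-04,  8.28778203e-04, -1.52271399e-03, -1.89205192e-03,
       -8.69907583e-05, -1.82705311e-04,  1.14392897e-03]), 'tau': array([-8.21931990e-04, -5.96452582e+01,  1.60698362e+00, -2.81206530e+01,
        1.22669328e-02,  9.42428451e-03,  4.11067191e-06]), 'position': array([0.19852705, 0.64454303, 0.24732118]), 'ee_rot': array([-8.32248543e-05,  1.48812518e-01,  9.88864992e-01, -9.25119128e-04]), 'wrist_force': array([ 0.76956164, -0.19995535,  0.33154016]), 'ft_torque': array([-0.00379833, -0.02241672,  0.00386022]), 'width': 0.9966710211094455}
scene {'fov_y': 49.450539879752675, 'cx': 272.54876522866545, 'cy': 211.14952508218718, 'rvec': array([ 0.65832967,  2.69168997, -1.02294214]), 'tvec': array([ 0.54044834, -0.15845154,  1.66438643])}
side {'fov_y': 51.85868678473237, 'cx': 270.9115476224418, 'cy': 212.92064535172892, 'rvec': array([ 0.40545814, -2.75103871,  1.18834753]), 'tvec': array([0.55285884, 0.17013367, 0.98153718])}
wrist {'fov_y': 65.70646984690485, 'cx': 280.89003922532254, 'cy': 207.71200591846625, 'rvec': array([-2.29847696, -1.698745  , -0.28379273]), 'tvec': array([-0.67288214, -0.0420068 ,  0.38027043])}
```

View pics/scene0.png

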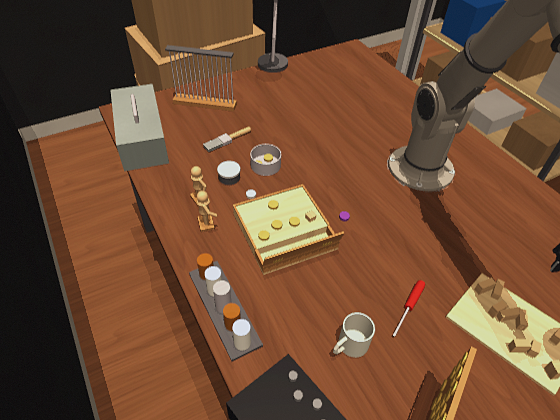

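View pics/side0.png

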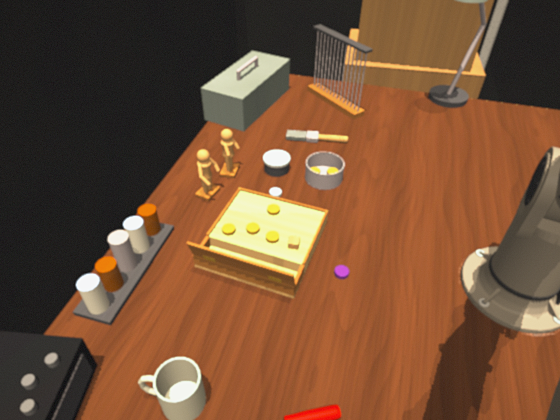

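View pics/wrist0.png

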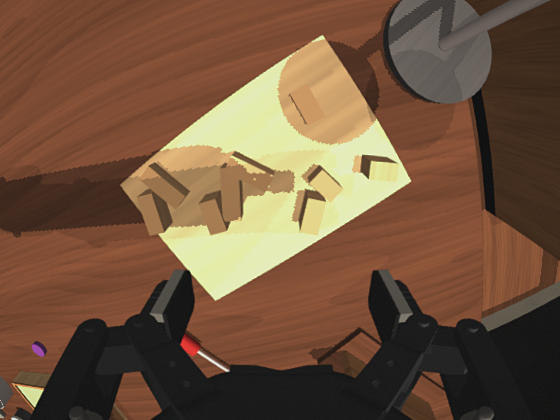

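```bash
cat > h.py <<'E'
import numpy as np,cv2
from station import env, viewer
def K(m):
    f=210/np.tan(np.radians(m['fov_y'])/2);return np.array([[f,0,m['cx']],[0,f,m['cy']],[0,0,1.]])
def proj(n,P,m=None):
    m=m or viewer.camera_model(n)
    return cv2.projectPoints(np.array(P,float).reshape(-1,1,3),m['rvec'],m['tvec'],K(m),None)[0].reshape(-1,2)
def ray(n,uv,m=None):
    m=m or viewer.camera_model(n)
    R=cv2.Rodrigues(m['rvec'])[0];k=K(m)
    if n=='wrist':
        d=(np.array(uv,float)-[m['cx'],m['cy']]);r=np.hypot(*d);th=r/k[0,0]
        v=np.array([*(d/r*np.sin(th)),np.cos(th)])
    else: v=np.linalg.inv(k)@[uv[0],uv[1],1.]
    return -R.T@m['tvec'],R.T@v
def onz(n,uv,z,m=None):
    o,d=ray(n,uv,m);return o+d*(z-o[2])/d[2]
def projw(P,m):
    R=cv2.Rodrigues(m['rvec'])[0];c=R@np.array(P,float)+m['tvec'];r=np.hypot(c[0],c[1]);th=np.arctan2(r,c[2]);f=K(m)[0,0]
    return np.array([m['cx'],m['cy']])+c[:2]/r*th*f
E
python3 - <<'E'
from h import *
for n,(a,b,c,d) in dict(scene=(180,130,360,280),side=(180,110,360,300)).items():
    im=cv2.imread(f"pics/{n}0.png")
    cv2.imwrite(f"pics/{n}0c.png",cv2.resize(im[b:d,a:c],None,fx=4 if n=='scene' else 3,fy=4 if n=='scene' else 3,interpolation=cv2.INTER_CUBIC))
    hsv=cv2.cvtColor(im,cv2.COLOR_BGR2HSV)
    mk=cv2.inRange(hsv,(20,150,120),(32,255,255))
    N,l,s,ce=cv2.connectedComponentsWithStats(mk)
    for i in range(1,N):
        if 15<s[i,4]<400: print(n,s[i],ce[i].round(1),onz(n,ce[i],.050).round(4))
print(proj('scene',[[0,0,0],[.5,0,0],[.5,-.2,0]]))
E
```

```text
scene [264 155   9   6  22] [267.6 157.5] [ 0.4993 -0.251   0.05  ]
scene [268 201  10   7  24] [272.  203.8] [ 0.5898 -0.0467  0.05  ]
scene [289 217  11   8  19] [293.1 219.9] [0.563  0.0436 0.05  ]
scene [273 220   9   8  19] [277.8 222.4] [0.6102 0.0309 0.05  ]
scene [259 231  10   8  18] [264.1 233.1] [0.6673 0.0492 0.05  ]
side [312 167   8   5  20] [315.2 168.8] [ 0.5183 -0.2383  0.05  ]
side [328 167  10   6  38] [332.  169.8] [ 0.472  -0.2475  0.05  ]
side [268 205  12  10  94] [273.1 209.3] [ 0.5844 -0.0425  0.05  ]
side [246 223  13  11 109] [252.2 227.8] [0.6141 0.036  0.05  ]
side [222 224  13  11 111] [228.1 228.7] [0.6694 0.0555 0.05  ]
side [266 231  13  12 123] [272.  236.4] [0.5598 0.0499 0.05  ]
side [248 261  16   5  16] [255.5 263.1] [0.5715 0.1396 0.05  ]
[[420.63191671 167.73371241]
 [302.43153126 214.34654546]
 [273.96222575 176.73601365]]
```

View pics/scene0c.png

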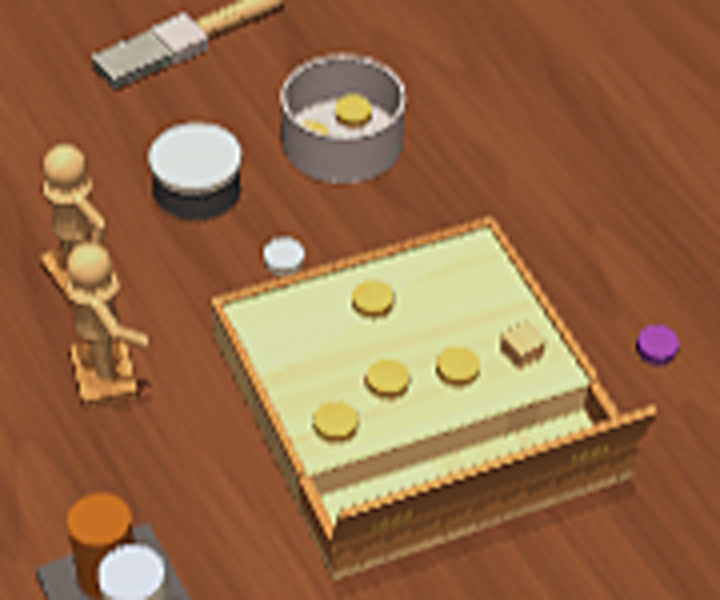

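View pics/side0c.png

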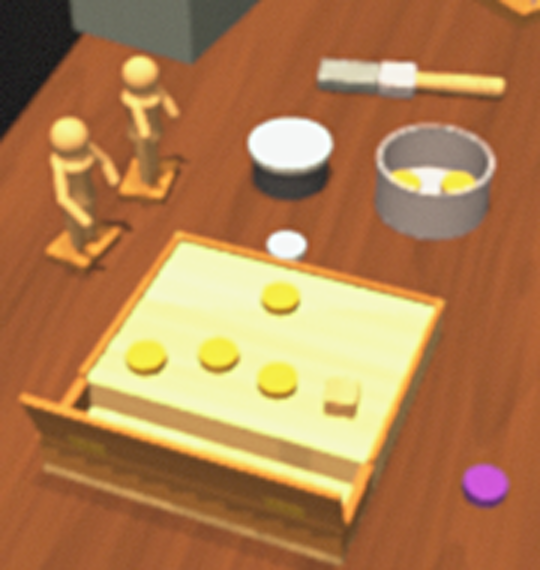

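Run:
```python
from h import *
ob=[];loc=[]
for n,uv,z,t in [('scene',(302.5,184.7),.045,(-125,-140)),('scene',(233.9,205),.045,(125,-140)),('side',(327.5,210.7),.045,(-125,-140)),('side',(239.5,188.5),.045,(125,-140)),
 ('scene',(264.25,274.),0,(125,118)),('scene',(338,249.5),0,(-125,118)),('side',(195,266.5),0,(125,118)),('side',(294,295.5),0,(-125,118))]:
    p=onz(n,uv,z);print(n,t,p.round(4));ob.append(p[:2]);loc.append(t)
ob=np.array(ob)*1000;loc=np.array(loc,float)
a=loc-loc.mean(0);b=ob-ob.mean(0)
th=np.arctan2((a[:,0]*b[:,1]-a[:,1]*b[:,0]).sum(),(a*b).sum())
R=np.array([[np.cos(th),-np.sin(th)],[np.sin(th),np.cos(th)]]);t=ob.mean(0)-R@loc.mean(0)
print(np.degrees(th),t,(ob-(loc@R.T+t)).round(1))
np.savez('tray.npz',R=R,t=t,th=th)
for n,uvs in dict(scene=[(272,203.8),(293.1,219.9),(277.8,222.4),(264.1,233.1)],side=[(273.1,209.3),(252.2,227.8),(228.1,228.7),(272,236.4)]).items():
    for uv in uvs:
        # refine: disc mask centroid approx at z=.047
        p=onz(n,uv,.048)[:2]*1000;print(n,uv,p.round(1),(R.T@(p-t)).round(1))
# block top at .060
print((R.T@(onz('scene',(310.6,214.2),.06)[:2]*1000-t)).round(1),(R.T@(onz('side',(294,239.7),.06)[:2]*1000-t)).round(1))
# tin rim centre z=.055
print(onz('scene',(265.7,152.5),.055),onz('side',(325,160.5),.055))
# lid top edge ends
for n,uv in [('scene',(264,260.5)),('scene',(343.5,232)),('side',(188,243)),('side',(293.5,275.5))]:
  print(n,[(z,(R.T@(onz(n,uv,z)[:2]*1000-t)).round(1)) for z in(.095,.1)])
```

```text
scene (-125, -140) [ 0.4553 -0.0817  0.045 ]
scene (125, -140) [ 0.6989 -0.1017  0.045 ]
side (-125, -140) [ 0.4513 -0.0825  0.045 ]
side (125, -140) [ 0.6967 -0.1008  0.045 ]
scene (125, 118) [0.7191 0.1515 0.    ]
scene (-125, 118) [0.4753 0.1752 0.    ]
side (125, 118) [0.7206 0.1515 0.    ]
side (-125, 118) [0.4738 0.1647 0.    ]
-4.655045428036097 [587.2756177   45.48942774] [[ 4.   2.2]
 [-1.6  2.5]
 [-0.   1.5]
 [-3.8  3.4]
 [-2.3 -1.5]
 [ 3.   1.9]
 [-0.8 -1.5]
 [ 1.5 -8.5]]
scene (272, 203.8) [588.7 -48.4] [  9.1 -93.5]
scene (293.1, 219.9) [562.   41.9] [-24.9  -5.6]
scene (277.8, 222.4) [609.4  29.3] [ 23.3 -14.4]
scene (264.1, 233.1) [666.7  47.9] [79.   8.9]
side (273.1, 209.3) [585.  -44.4] [  5.1 -89.8]
side (252.2, 227.8) [614.9  34. ] [28.5 -9.2]
side (228.1, 228.7) [670.2  53.8] [82.  15.1]
side (272, 236.4) [560.3  47.9] [-27.1   0.2]
[-80.5   3.1] [-83.   2.]
[ 0.49581352 -0.27282314  0.055     ] [ 0.49886982 -0.27834909  0.055     ]
scene [(0.095, array([131.3, 134. ])), (0.1, array([132.6, 137.3]))]
scene [(0.095, array([-122.3,  128.7])), (0.1, array([-119.7,  132.1]))]
side [(0.095, array([122.2, 128.3])), (0.1, array([119.3, 132.1]))]
side [(0.095, array([-125. ,  129.1])), (0.1, array([-126.1,  132.9]))]
```

```bash
cat >> h.py <<'E'
from scipy.spatial.transform import Rotation as Ro
try:
    T=np.load('tray.npz');TR,Tt,Tth=T['R'],T['t'],float(T['th'])
except Exception: pass
def w(x,y): return TR@np.array([x,y])+Tt   # tray mm -> world mm
def tr(p): return TR.T@(np.array(p)[:2]*1000-Tt)
def pose():
    s=env.state();q=s['ee_rot'];R=Ro.from_quat([q[1],q[2],q[3],q[0]]).as_matrix();return s,R
def go(xy,z,yaw=None):
    "xy world mm, z TCP mm -> tool shift, twist so that tool y points along yaw (deg, mod 180)"
    s,R=pose();d=R.T@(np.array([*xy,z])-s['position']*1000)
    cur=np.degrees(np.arctan2(R[1,1],R[0,1]));tw=None
    if yaw is not None: tw=((cur-yaw)+90)%180-90
    print('t',round(s['time'],2),'shift',d.round(1),'twist',tw,'cur tray',tr(s['position']).round(1),'z',(s['position'][2]*1000).round(1),'yaw',cur.round(1))
E
python3 - <<'E'
from h import *
go(w(20,-60),250,np.degrees(Tth));print(env.tcp_to_tips)
E
```

```text
t 0.15 shift [-580.4 -512.5   -1.7] twist 77.53875927502435 cur tray [-436.1  565.7] z 247.5 yaw 72.9
0.017
```

Emit:
drive_tool(motion="-40 -35 0 6 0; -80 -70 0 13 0; -120 -106 0 20 0; -160 -141 0 26 0; -200 -176 0 32 0")

```text
time: 0.78
position: [0.3387, 0.4163, 0.2482]
ee_rot: [-0.0, 0.417, 0.909, -0.0]
wrist_force: [0.8, 0.4, 0.6]
width: 0.502
```

Run:
```python
from h import *
go(w(20,-60),250,np.degrees(Tth));s=env.state();print(s['joint_positions'].round(2),s['width'])
```

```text
t 0.78 shift [-499.6  -81.9   -1.8] twist 45.33916037317306 cur tray [-277.8  349.4] z 248.2 yaw 40.7
[-1.17  0.25  0.2   1.9  -0.06  1.   -0.24] 0.5022325638547546
```

Emit:
drive_tool(motion="-55 -9 0 6 0; -110 -18 0 14 0; -165 -27 0 22 0; -220 -36 0 30 0; -275 -45 0 38 0")

```text
time: 1.4
position: [0.4845, 0.1791, 0.2484]
ee_rot: [-0.0, 0.691, 0.723, 0.0]
wrist_force: [0.7, -0.1, -0.3]
width: 0.502
```

Run:
```python
from h import *
go(w(20,-60),250,np.degrees(Tth));s=env.state();print(s['joint_positions'].round(2),s['width'])
```

```text
t 1.4 shift [-200.2  108.7   -1.7] twist 7.28713297585864 cur tray [-113.2  124.8] z 248.4 yaw 2.6
[-0.87  0.22  0.46  1.95 -0.12  0.99 -0.31] 0.5021219223757856
```

Emit:
drive_tool(motion="-50 27 0 2 0; -100 54 0 4 0; -150 82 0 6 0; -200 109 0 7 0; -200 109 0 7 0")

```text
time: 2.02
position: [0.6039, -0.0194, 0.2483]
ee_rot: [0.001, 0.735, 0.678, -0.001]
wrist_force: [-0.6, 0.2, -0.3]
width: 0.496
```

Run:
```python
from h import *
go(w(20,-60),250,np.degrees(Tth));s=env.state();print(s['joint_positions'].round(2))
import json
m=viewer.camera_model('wrist');np.savez('wm1.npz',**m)
im=viewer.get_image('wrist');cv2.imwrite('pics/wrist1.png',im[:,:,::-1])
```

```text
t 2.02 shift [ 3.3 -1.9 -1.7] twist 0.07386367044922793 cur tray [ 21.9 -63.3] z 248.3 yaw -4.6
[-0.5   0.4   0.56  1.76 -0.24  1.05  0.07]
```

View pics/wrist1.png

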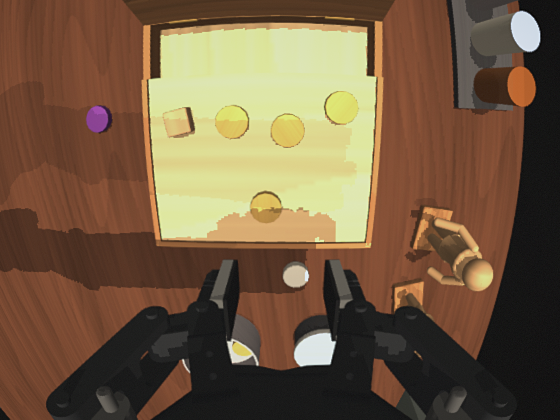

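Run:
```python
from h import *
im=cv2.imread('pics/wrist1.png')
cv2.imwrite('pics/wrist1c.png',cv2.resize(im[0:260,130:400],None,fx=2.2,fy=2.2,interpolation=cv2.INTER_CUBIC))
m={k:v for k,v in np.load('wm1.npz').items()}
for nm,uv,z in [('d',(232,121.5),.051),('d',(288,130),.051),('d',(341.5,107.5),.051),('b',(266,206.5),.051),('block',(177.5,122),.06),('cBL',(157,247),.045),('cBR',(371,248),.045),('deckL',(155,78),.04),('deckR',(374,76),.04),('ow',(160,27),.04)]:
    p=onz('wrist',uv,z,m);print(nm,p.round(4),tr(p).round(1))
```

```text
d [0.56   0.0458 0.051 ] [-27.2  -1.9]
d [0.6143 0.0323 0.051 ] [ 28.  -10.9]
d [0.6686 0.0515 0.051 ] [80.6 12.6]
b [ 0.5855 -0.0453  0.051 ] [  5.6 -90.6]
block [0.5069 0.0524 0.06  ] [-80.6   0.4]
cBL [ 0.4512 -0.0872  0.045 ] [-124.8 -143.3]
cBR [ 0.7004 -0.1073  0.045 ] [ 125.1 -143.1]
deckL [0.4808 0.1021 0.04  ] [-110.7   47.8]
deckR [0.7069 0.083  0.04  ] [116.2  47.1]
ow [0.4912 0.1567 0.04  ] [-104.8  103.1]
```

View pics/wrist1c.png

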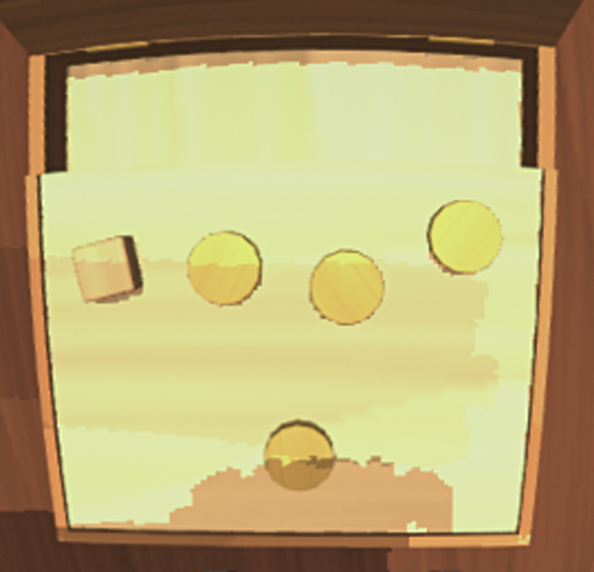

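Run:
```python
from h import *
go(w(-27,-40),62,np.degrees(Tth))
```

```text
t 2.08 shift [ 20.7 -47.6 185.9] twist 0.28057191872154874 cur tray [ 20.8 -60.2] z 248.0 yaw -4.4
```

Emit:
drive_tool(motion="8 -20 50 0 -0.53; 16 -40 100 0 -0.53; 20 -48 140 0 -0.53; 20 -48 170 0 -0.53; 20 -48 184 0 -0.53")

```text
time: 2.7
position: [0.555, 0.0115, 0.0628]
ee_rot: [-0.001, 0.731, 0.682, -0.001]
wrist_force: [0.2, -1.0, -0.2]
width: 0.235
```

Run:
```python
from h import *
go(w(-27,40),60,np.degrees(Tth))
m=viewer.camera_model('wrist')
im=viewer.get_image('wrist');cv2.imwrite('pics/wrist2.png',im[:,:,::-1])
print(env.state()['width'],env.state()['wrist_force'])
```

```text
t 2.7 shift [76.5  3.4  2.8] twist 0.6697431883329017 cur tray [-29.4 -36.5] z 62.8 yaw -4.0
0.23390341764565328 [ 0.06191001  0.86505172 -1.26741054]
```

View pics/wrist2.png

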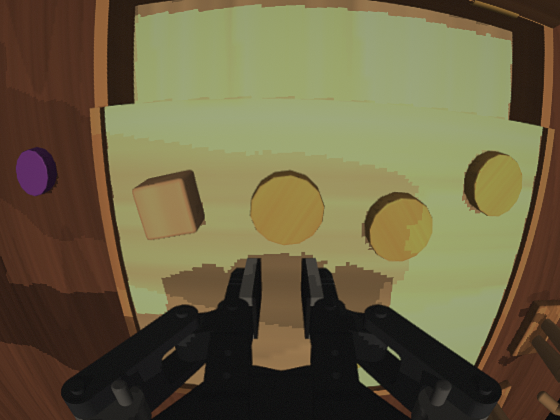

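Emit:
drive_tool(motion="10 2 1 0.6 -0.53; 22 3 2 0.6 -0.53; 34 3 2 0.6 -0.53; 46 3 2 0.6 -0.53; 56 3 2 0.6 -0.53")

```text
time: 3.38
position: [0.5637, 0.0664, 0.0626]
ee_rot: [0.0, 0.735, 0.678, 0.0]
wrist_force: [-0.5, -1.4, 1.2]
width: 0.237
```

Emit:
drive_tool(motion="7 0 0 0 -0.53; 14 0 0 0 -0.53; 19 0 0 0 -0.53; 22 0 0 0 -0.53; 22 0 0 0 -0.53")

```text
time: 4.0
position: [0.5652, 0.0876, 0.0622]
ee_rot: [-0.0, 0.736, 0.677, -0.0]
wrist_force: [0.2, 0.7, -0.2]
width: 0.231
```

Run:
```python
from h import *
go(w(28,-48),62,np.degrees(Tth))
m=viewer.camera_model('wrist')
im=viewer.get_image('wrist');cv2.imwrite('pics/wrist3.png',im[:,:,::-1])
```

```text
t 4.0 shift [-88.1  53.5   0.2] twist -0.04991486963555758 cur tray [-25.4  40.1] z 62.2 yaw -4.7
```

View pics/wrist3.png

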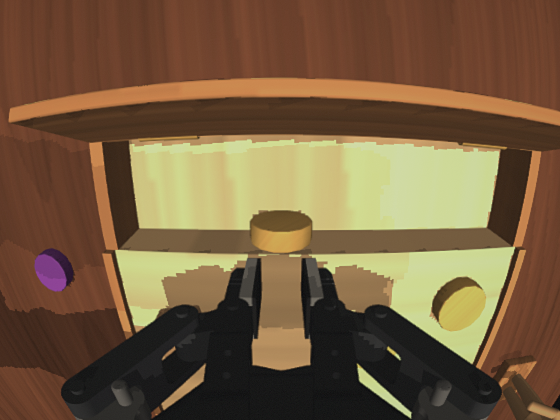

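Emit:
drive_tool(motion="6 0 0 0 -0.53; 6 0 0 0 -0.53; 0 0 -20 0 -0.53; 0 0 -50 0 -0.53; -20 0 -80 0 -0.53")

```text
time: 4.68
position: [0.5639, 0.068, 0.1443]
ee_rot: [0.0, 0.735, 0.678, 0.001]
wrist_force: [0.3, -1.3, -0.2]
width: 0.238
```

Run:
```python
from h import *
go(w(28,-48),62,np.degrees(Tth))
im=viewer.get_image('wrist');cv2.imwrite('pics/wrist4.png',im[:,:,::-1])
```

```text
t 4.67 shift [-68.7  53.   82.3] twist 0.0384452399895423 cur tray [-25.1  20.6] z 144.3 yaw -4.6
```

View pics/wrist4.png

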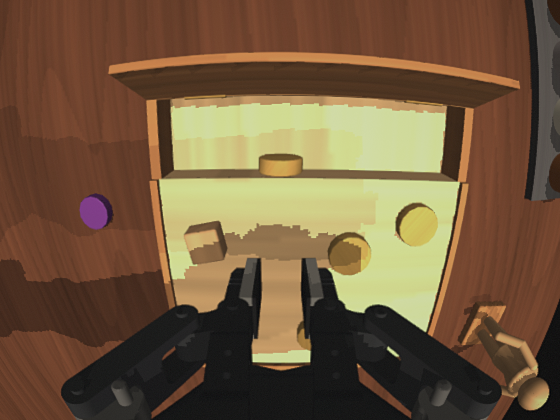

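Run:
```python
from h import *
ims=[]
for n,(a,b,c,d) in dict(scene=(215,170,355,275),side=(180,180,340,300)).items():
    im=viewer.get_image(n)[:,:,::-1];ims.append(cv2.resize(im[b:d,a:c],(560,420),interpolation=cv2.INTER_CUBIC))
cv2.imwrite('pics/b4.png',cv2.resize(np.hstack(ims),(800,300)))
```

```text
(no output)
```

View pics/b4.png

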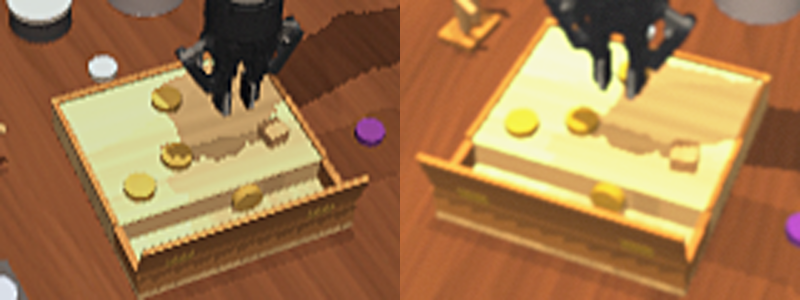

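Run:
```python
from h import *
m=viewer.camera_model('wrist')
o,d=ray('wrist',(281,165),m);print(tr(o),o[2],TR.T@d[:2],d[2])
for uv in [(281,152),(281,163),(281,177)]:
  print([ (z,tr(onz('wrist',uv,z,m)).round(1)) for z in (.01,.02,.03,.04)])
im=cv2.imread('pics/wrist4.png');cv2.imwrite('pics/w4c.png',cv2.resize(im[80:200,200:360],None,fx=4,fy=4,interpolation=cv2.INTER_CUBIC))
```

```text
[-25.09218616 101.85383765] 0.26931543407756553 [ 0.0037164 -0.2003338] -0.9797206523224772
[(0.01, array([-24.1,  59.5])), (0.02, array([-24.1,  61.2])), (0.03, array([-24.2,  62.8])), (0.04, array([-24.2,  64.4]))]
[(0.01, array([-24.1,  50.5])), (0.02, array([-24.1,  52.5])), (0.03, array([-24.2,  54.4])), (0.04, array([-24.2,  56.4]))]
[(0.01, array([-24.1,  38.8])), (0.02, array([-24.2,  41.2])), (0.03, array([-24.2,  43.6])), (0.04, array([-24.3,  46.1]))]
```

View pics/w4c.png

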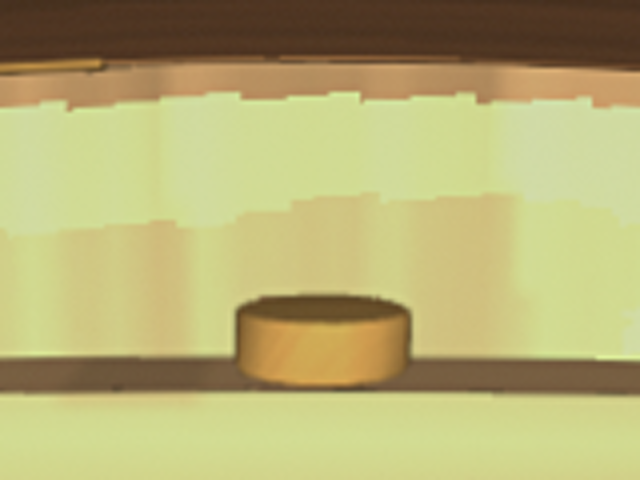

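Emit:
drive_tool(motion="0 0 20 0 -1; 0 0 45 0 -1; 0 0 65 0 -1; 0 0 81 0 -1; 0 0 85 0 -1")

```text
time: 5.45
position: [0.5624, 0.0675, 0.057]
ee_rot: [-0.001, 0.736, 0.677, -0.001]
wrist_force: [-10.2, 0.2, 32.0]
width: -0.002
```

Emit:
drive_tool(motion="0 0 1 0 -1; 0 0 2 0 -1; 0 0 2 0 -1")

```text
time: 5.82
position: [0.5625, 0.0675, 0.0571]
ee_rot: [-0.002, 0.736, 0.677, -0.0]
wrist_force: [-9.9, 0.1, 20.8]
width: 0.004
```

Run:
```python
from h import *
go(w(-25,60),57,np.degrees(Tth));s=env.state();print(s['wrist_force'],s['width'])
```

```text
t 5.83 shift [40.1  1.4  0.1] twist -0.08333150538263112 cur tray [-26.5  19.9] z 57.1 yaw -4.7
[-9.89272663  0.05839789 20.84058232] 0.003547175172552349
```

Emit:
drive_tool(motion="2 1 -1 0 -1; 10 1 -1 0 -1; 20 1 -1 0 -1; 30 1 -1 0 -1; 40 1 -1 0 -1")

```text
time: 6.45
position: [0.5686, 0.108, 0.0566]
ee_rot: [0.0, 0.736, 0.677, 0.001]
wrist_force: [-0.3, -0.1, -0.3]
width: -0.002
```

Run:
```python
from h import *
go(w(-25,60),57,np.degrees(Tth));s=env.state();print(s['wrist_force'],s['width'])
im=viewer.get_image('wrist');cv2.imwrite('pics/wrist5.png',im[:,:,::-1])
```

```text
t 6.45 shift [-0.8 -1.3 -0.4] twist -0.05944866251761027 cur tray [-23.7  60.8] z 56.6 yaw -4.7
[-0.30331918 -0.06434137 -0.32777633] -0.0016928823551934842
```

View pics/wrist5.png

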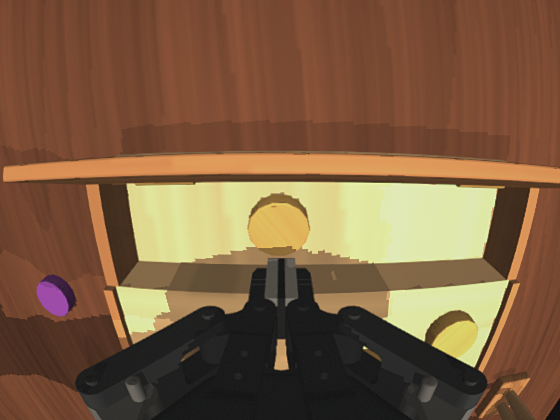

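Emit:
drive_tool(motion="0 0 -25 0 -0.5; -15 10 -45 0 0.0; -45 30 -45 0 0.04; -72 51 -35 0 0.04; -72 51 -25 0 0.04")

```text
time: 7.12
position: [0.6139, 0.0284, 0.0812]
ee_rot: [0.001, 0.737, 0.676, 0.0]
wrist_force: [0.1, -0.4, 0.2]
width: 0.518
```

Run:
```python
from h import *
go(w(28,-11),56,np.degrees(Tth));s=env.state();print(s['wrist_force'],s['width'])
m=viewer.camera_model('wrist');im=viewer.get_image('wrist');cv2.imwrite('pics/wrist6.png',im[:,:,::-1])
np.savez('wm6.npz',**m)
```

```text
t 7.12 shift [ 3.9 -0.  25.2] twist -0.29254625150393565 cur tray [ 28.  -14.9] z 81.2 yaw -4.9
[ 0.12664566 -0.41609284  0.17707394] 0.5179998768992832
```

View pics/wrist6.png

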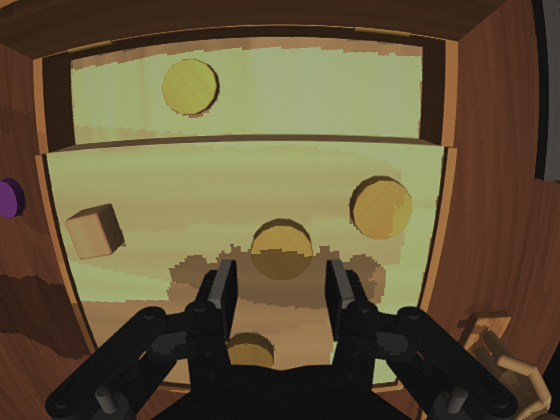

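Emit:
drive_tool(motion="2 0 12 0 0.04; 3 0 22 0 0.04; 3 0 25 0 0.04; 3 0 25 0 0.04")

```text
time: 7.68
position: [0.6129, 0.0345, 0.0561]
ee_rot: [-0.0, 0.735, 0.678, -0.0]
wrist_force: [-0.4, 0.3, 0.4]
width: 0.521
```

Emit:
drive_tool(motion="0 0 1.5 0 0.04; 0 0 3 0 0.04; 0 0 3 0 0.04")

```text
time: 8.05
position: [0.6134, 0.0342, 0.055]
ee_rot: [-0.0, 0.736, 0.677, 0.001]
wrist_force: [-4.4, -0.2, 12.8]
width: 0.519
```

Emit:
drive_tool(motion="0 0 -3 0 0.04; 0 0 -3 0 -0.4; 0 0 -3 0 -0.4; 0 0 -3 0 -0.4")

```text
time: 8.55
position: [0.6136, 0.0342, 0.0573]
ee_rot: [0.0, 0.736, 0.677, 0.001]
wrist_force: [-1.8, -0.3, 9.2]
width: 0.369
```

Run:
```python
from h import *
go(w(28,78),57,np.degrees(Tth));s=env.state();print(s['wrist_force'],s['width'])
```

```text
t 8.55 shift [87.2  0.7  0.4] twist -0.07864333808717561 cur tray [27.2 -9.2] z 57.3 yaw -4.7
[-1.79460854 -0.32374298  9.24862106] 0.36904023168736927
```

Emit:
drive_tool(motion="5 0 -1 0 -0.4; 22 0 -1 0 -0.4; 40 0 -1 0 -0.4; 58 0 -1 0 -0.4; 75 0 -1 0 -0.4")

```text
time: 9.18
position: [0.6192, 0.111, 0.0571]
ee_rot: [-0.0, 0.735, 0.678, 0.0]
wrist_force: [0.3, -0.1, -0.5]
width: 0.37
```

Emit:
drive_tool(motion="8 0 0 0 -0.4; 11 0 0 0 -0.4; 11 0 0 0 -0.4")

```text
time: 9.55
position: [0.6199, 0.1198, 0.0571]
ee_rot: [-0.0, 0.736, 0.677, -0.0]
wrist_force: [0.3, -0.2, -1.5]
width: 0.361
```

Run:
```python
from h import *
go(w(28,78),57,np.degrees(Tth));s=env.state();print(s['wrist_force'],s['width'])
im=viewer.get_image('wrist');cv2.imwrite('pics/wrist7.png',im[:,:,::-1])
```

```text
t 9.55 shift [1.3 1.5 0.1] twist -0.07198905194508143 cur tray [26.5 76.7] z 57.1 yaw -4.7
[ 0.30382593 -0.21309266 -1.47633098] 0.3611136294789339
```

View pics/wrist7.png

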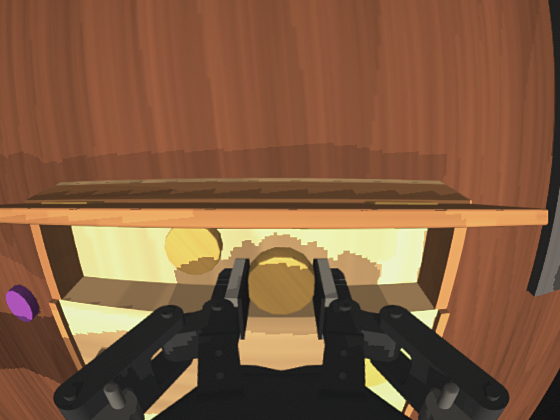

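Emit:
drive_tool(motion="0 0 7 0 -0.4; 0 0 14 0 -0.4; 0 0 14 0 0.0; 0 0 14 0 0.04; 0 0 0 0 0.04")

```text
time: 10.22
position: [0.6195, 0.1198, 0.0571]
ee_rot: [-0.0, 0.736, 0.677, -0.001]
wrist_force: [-0.2, -0.3, -0.1]
width: 0.52
```

Emit:
drive_tool(motion="0 0 -20 0 0.04; -10 5 -35 0 0.04; -40 30 -35 0 0.04; -62 53 -25 0 0.04; -62 53 -25 0 0.04")

```text
time: 10.85
position: [0.6692, 0.0494, 0.0833]
ee_rot: [0.001, 0.737, 0.676, -0.0]
wrist_force: [-0.6, -0.3, -0.5]
width: 0.516
```

Run:
```python
from h import *
go(w(80.6,12.6),58,np.degrees(Tth));s=env.state();print(s['wrist_force'],s['width'])
im=viewer.get_image('wrist');cv2.imwrite('pics/wrist8.png',im[:,:,::-1])
```

```text
t 10.85 shift [ 2.1 -0.8 25.3] twist -0.3383121697886651 cur tray [81.4 10.6] z 83.3 yaw -5.0
[-0.61060724 -0.3117407  -0.50913738] 0.5164854341178601
```

View pics/wrist8.png

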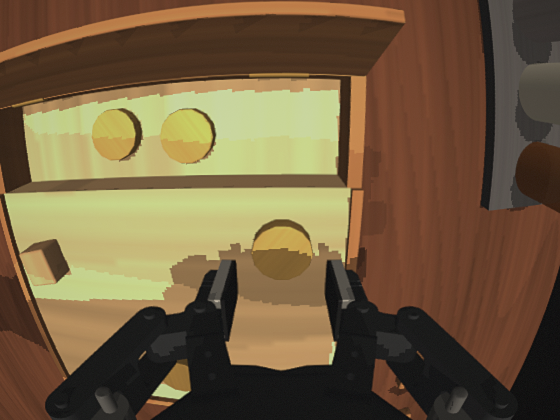

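Emit:
drive_tool(motion="1 -1 12 0 -0.05; 2 -1 22 0 -0.05; 2 -1 25 0 -0.05; 2 -1 25 0 -0.05")

```text
time: 11.4
position: [0.6665, 0.0562, 0.0568]
ee_rot: [-0.0, 0.735, 0.678, -0.0]
wrist_force: [0.4, 0.6, 0.3]
width: 0.47
```

Emit:
drive_tool(motion="0 0 0 0 -0.05; 0 0 0 0 -0.4; 0 0 0 0 -0.4; 0 0 -1 0 -0.4")

```text
time: 11.9
position: [0.6669, 0.0559, 0.0582]
ee_rot: [-0.0, 0.736, 0.677, -0.0]
wrist_force: [0.6, 0.1, -0.8]
width: 0.369
```

Run:
```python
from h import *
go(w(78,77),57,np.degrees(Tth));s=env.state();print(s['wrist_force'],s['width'])
```

```text
t 11.9 shift [60.2 -0.6  1.2] twist -0.06266254286180128 cur tray [78.5 16.8] z 58.2 yaw -4.7
[ 0.63013398  0.075685   -0.82108898] 0.36910990675597527
```

Emit:
drive_tool(motion="5 0 0 0 -0.4; 20 -1 0 0 -0.4; 36 -2 0 0 -0.4; 52 -3 0 0 -0.4; 60 -3 0 0 -0.4")

```text
time: 12.52
position: [0.6688, 0.1186, 0.058]
ee_rot: [-0.0, 0.735, 0.678, 0.0]
wrist_force: [-1.1, 0.8, -0.2]
width: 0.363
```

Emit:
drive_tool(motion="0 0 7 0 -0.4; 0 0 14 0 -0.4; 0 0 14 0 -0.05; 0 0 14 0 -0.05; 0 0 0 0 -0.05")

```text
time: 13.15
position: [0.6684, 0.1155, 0.0581]
ee_rot: [-0.0, 0.736, 0.677, -0.001]
wrist_force: [0.0, 0.9, 0.3]
width: 0.472
```

Emit:
drive_tool(motion="0 0 -30 0 -0.5; -30 -25 -50 0 -1; -60 -50 -60 0 -1; -60 -50 -60 0 -1")

```text
time: 13.65
position: [0.6134, 0.0568, 0.1207]
ee_rot: [0.001, 0.737, 0.676, 0.001]
wrist_force: [0.3, 0.5, -0.5]
width: -0.001
```

Run:
```python
from h import *
go(w(0,155),130,np.degrees(Tth));s=env.state();print(s['wrist_force'],s['width'],s['joint_positions'].round(2))
m=viewer.camera_model('wrist');np.savez('wm9.npz',**m)
im=viewer.get_image('wrist');cv2.imwrite('pics/wrist9.png',im[:,:,::-1])
```

```text
t 13.65 shift [141.4 -26.   -9.4] twist -0.34310741027161384 cur tray [25.1 13.4] z 120.7 yaw -5.0
[ 0.3412263   0.46443266 -0.53846754] -0.0013249063171549228 [-0.56  0.57  0.5   1.84 -0.36  0.82  0.04]
```

View pics/wrist9.png

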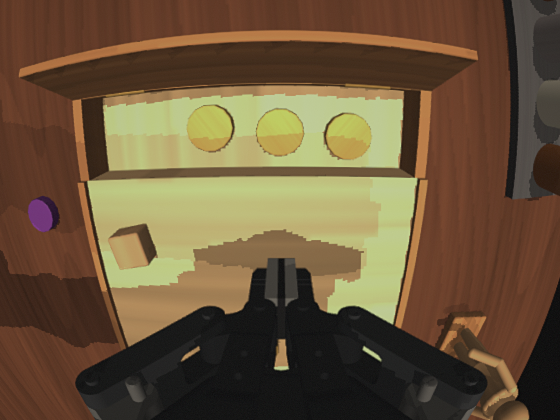

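Emit:
drive_tool(motion="0 -10 -30 0 -1; 50 -20 -40 0 -1; 105 -25 -40 0 -1; 155 -25 -40 0 -1; 160 -25 -40 0 -1")

```text
time: 14.32
position: [0.6021, 0.2294, 0.1581]
ee_rot: [-0.001, 0.732, 0.681, 0.001]
wrist_force: [0.7, -0.5, 0.0]
width: -0.003
```

Run:
```python
from h import *
go(w(0,170),105,np.degrees(Tth));s=env.state();print(s['wrist_force'],s['width'],s['joint_positions'].round(2))
print(onz('scene',(357,352),0),tr(onz('scene',(357,352),0)))
im=viewer.get_image('side')[:,:,::-1];cv2.imwrite('pics/s10.png',im)
```

```text
t 14.32 shift [-14.6   0.   53.1] twist 0.46280211057217 cur tray [-1.000e-01  1.845e+02] z 158.1 yaw -4.2
[ 0.73190122 -0.4635608   0.02995795] -0.002916882577279976 [-0.82  0.56  0.51  1.74 -0.34  0.92 -0.25]
[6.15268113e-01 4.77591937e-01 2.22044605e-16] [ -7.16777637 432.94893649]
```

View pics/s10.png

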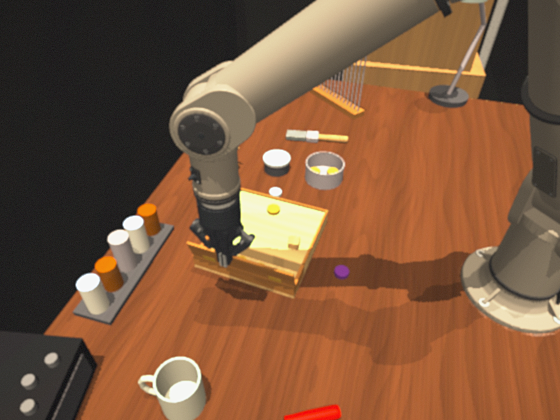

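Emit:
drive_tool(motion="0 0 25 0 -1; 0 0 50 0 -1; 0 0 60 0 -1; -8 0 60 0 -1; -16 0 60 0 -1")

```text
time: 15.0
position: [0.6019, 0.2047, 0.0993]
ee_rot: [0.0, 0.736, 0.677, 0.001]
wrist_force: [0.6, -0.9, -0.7]
width: -0.005
```

Run:
```python
from h import *
go(w(0,110),100,np.degrees(Tth));s=env.state();print(s['wrist_force'])
```

```text
t 15.0 shift [-49.9  -1.6  -0.7] twist -0.11152175532272679 cur tray [  1.7 159.9] z 99.3 yaw -4.8
[ 0.58330614 -0.86709641 -0.7352627 ]
```

Emit:
drive_tool(motion="-12 0 0 0 -1; -24 0 0 0 -1; -36 0 0 0 -1; -48 0 0 0 -1; -58 0 0 0 -1")

```text
time: 15.62
position: [0.5962, 0.1471, 0.0982]
ee_rot: [-0.0, 0.736, 0.677, -0.0]
wrist_force: [-0.6, 1.6, 0.2]
width: 0.0
```

Run:
```python
from h import *
go(w(0,110),100,np.degrees(Tth));s=env.state();print(s['wrist_force'])
im=viewer.get_image('wrist');cv2.imwrite('pics/wrist10.png',im[:,:,::-1])
im=viewer.get_image('side')[170:310,170:350,::-1];cv2.imwrite('pics/s11.png',cv2.resize(im,None,fx=4,fy=4))
```

```text
t 15.62 shift [ 8.  -0.6 -1.8] twist -0.08187748073871148 cur tray [  0.6 102. ] z 98.2 yaw -4.7
[-0.59912563  1.56509135  0.22489377]
```

View pics/wrist10.png

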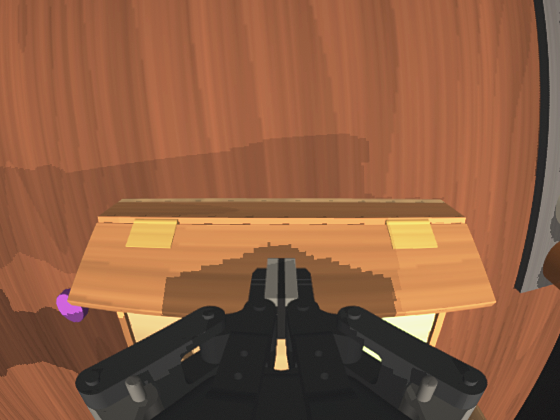

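View pics/s11.png

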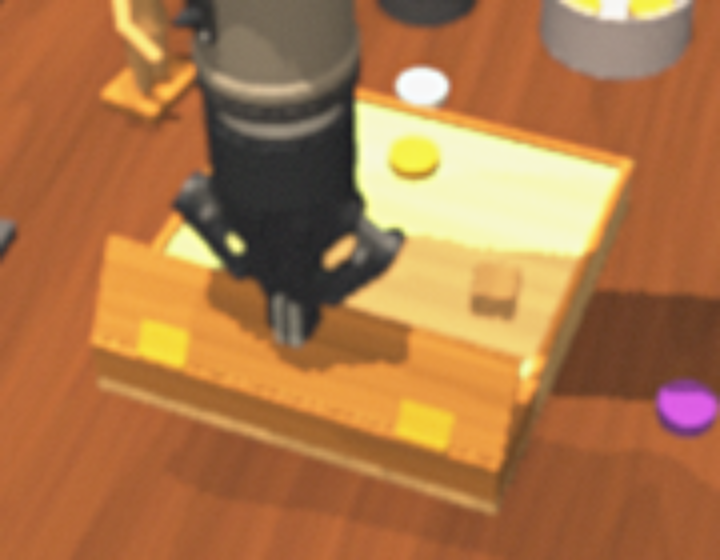

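Emit:
drive_tool(motion="-10 0 2 0 -1; -20 0 6 0 -1; -28 0 12 0 -1; -32 0 18 0 -1; -34 0 24 0 -1")

```text
time: 16.35
position: [0.5935, 0.1134, 0.0738]
ee_rot: [0.0, 0.736, 0.677, -0.0]
wrist_force: [-0.8, -0.1, 0.9]
width: 0.002
```

Emit:
drive_tool(motion="-1 0 4 0 -1; -1 0 8 0 -1; -1 0 11 0 -1; -1 0 13 0 -1; -1 0 13 0 -1")

```text
time: 16.98
position: [0.5935, 0.1132, 0.063]
ee_rot: [-0.001, 0.736, 0.677, 0.0]
wrist_force: [-6.4, -1.5, 17.7]
width: 0.001
```

Run:
```python
from h import *
go(w(0,66),62,np.degrees(Tth));s=env.state();print(s['wrist_force'])
im=viewer.get_image('wrist');cv2.imwrite('pics/wrist11.png',im[:,:,::-1])
im=viewer.get_image('side')[170:310,170:350,::-1];cv2.imwrite('pics/s12.png',cv2.resize(im,None,fx=4,fy=4))
```

```text
t 16.98 shift [-2.  -0.7  1. ] twist -0.0715178165765451 cur tray [ 0.7 68. ] z 63.0 yaw -4.7
[-6.36915236 -1.4765987  17.72934228]
```

View pics/wrist11.png

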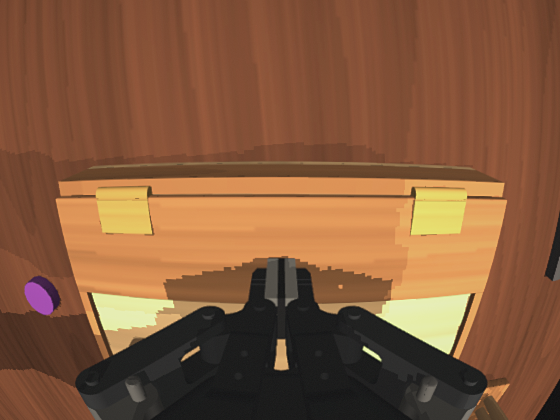

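View pics/s12.png

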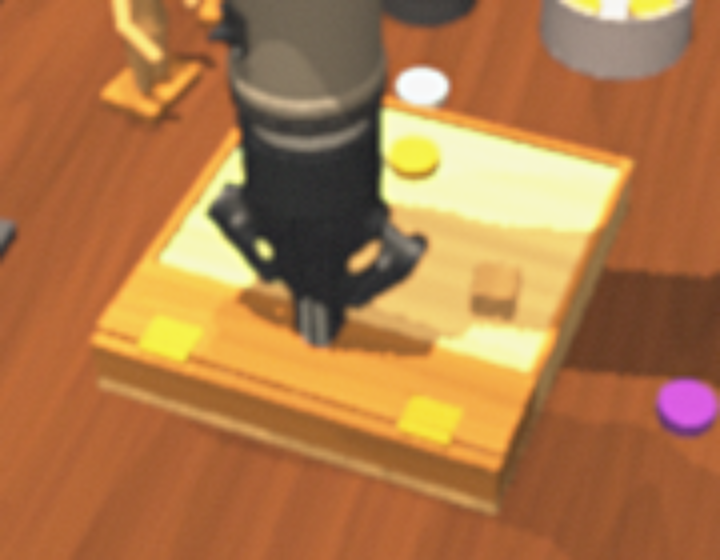

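Emit:
drive_tool(motion="0 0 -25 0 -1; -40 2 -50 0 -0.4; -95 4 -50 0 0.04; -150 5 -45 0 0.04; -160 5 -35 0 0.04")

```text
time: 17.7
position: [0.585, -0.0518, 0.0969]
ee_rot: [0.001, 0.738, 0.675, -0.0]
wrist_force: [-0.3, 0.2, 0.1]
width: 0.517
```

Run:
```python
from h import *
go(w(5.6,-90.6),57,np.degrees(Tth));s=env.state();print(s['wrist_force'],s['width'])
im=viewer.get_image('wrist');cv2.imwrite('pics/wrist12.png',im[:,:,::-1])
```

```text
t 17.7 shift [ 6.7 -0.1 39.9] twist -0.44404841981473453 cur tray [  5.6 -97.2] z 96.9 yaw -5.1
[-0.27566074  0.16960543  0.08451968] 0.5165633242494705
```

View pics/wrist12.png

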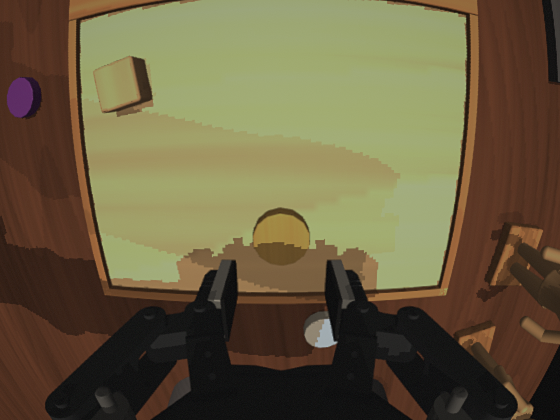

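Emit:
drive_tool(motion="2 0 18 0 0.04; 2 0 32 0 0.04; 2 0 39 0 0.04; 2 0 39 0 0.04")

```text
time: 18.25
position: [0.5852, -0.044, 0.0565]
ee_rot: [-0.0, 0.735, 0.678, -0.0]
wrist_force: [0.5, -0.5, 0.2]
width: 0.522
```

Emit:
drive_tool(motion="0 0 0 0 -0.4; 0 0 0 0 -0.6; 0 0 0 0 -0.6; 0 0 0 0 -0.6")

```text
time: 18.75
position: [0.5858, -0.0448, 0.0577]
ee_rot: [0.0, 0.736, 0.677, 0.0]
wrist_force: [-0.8, 1.2, 4.6]
width: 0.367
```

Run:
```python
from h import *
tin=np.array([497.5,-276]);go(tin,130,np.degrees(Tth));s=env.state();print(s['wrist_force'],s['width'])
```

```text
t 18.75 shift [-237.7  -68.9  -72.4] twist -0.06999684706435971 cur tray [  5.9 -90.1] z 57.7 yaw -4.7
[-0.83645983  1.15908409  4.56681488] 0.3673838647212785
```

Emit:
drive_tool(motion="0 0 -30 0 -0.6; -10 -3 -70 0 -0.6; -60 -17 -80 0 -0.6; -115 -33 -80 0 -0.6; -160 -46 -80 0 -0.6")

```text
time: 19.38
position: [0.5252, -0.2025, 0.1375]
ee_rot: [0.0, 0.736, 0.677, -0.0]
wrist_force: [0.5, -0.2, -0.9]
width: 0.364
```

Run:
```python
from h import *
tin=np.array([497.5,-276]);go(tin,110,np.degrees(Tth));s=env.state();print(s['wrist_force'],s['width'])
m=viewer.camera_model('wrist');np.savez('wm13.npz',**m)
im=viewer.get_image('wrist');cv2.imwrite('pics/wrist13.png',im[:,:,::-1])
im=viewer.get_image('side');cv2.imwrite('pics/s13.png',cv2.resize(im[100:260,200:400,::-1],None,fx=3,fy=3))
```

```text
t 19.38 shift [-75.5 -21.5  27.5] twist -0.12924492773551322 cur tray [ -41.7 -252.2] z 137.5 yaw -4.8
[ 0.51341497 -0.22230112 -0.93321782] 0.3642455579440083
```

View pics/wrist13.png

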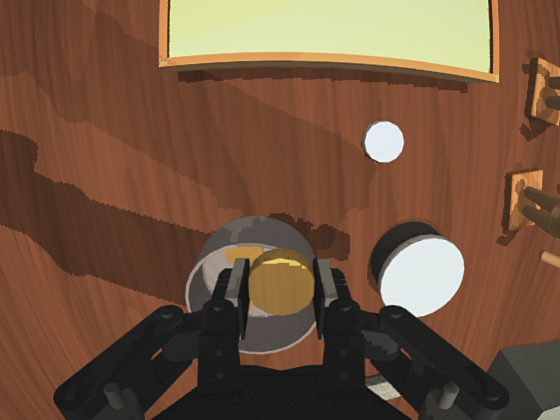

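View pics/s13.png

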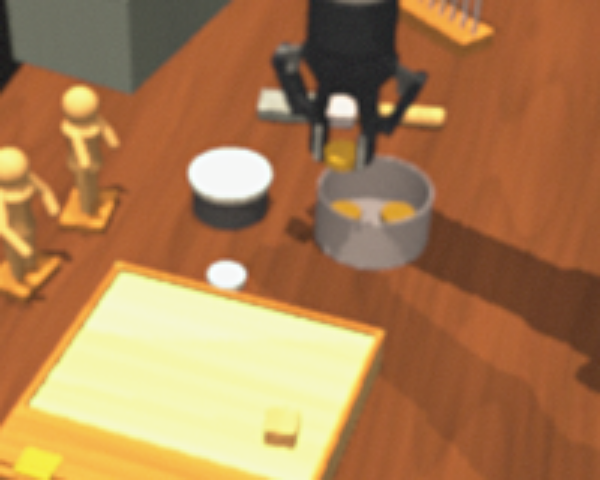

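Run:
```python
from h import *
m={k:v for k,v in np.load('wm13.npz').items()}
for uv in [(186,290),(317,310),(255,353),(251,288),(255,217)]: print(onz('wrist',uv,.055,m).round(4))
im=cv2.imread('pics/wrist13.png');cv2.imwrite('pics/w13c.png',cv2.resize(im[200:370,170:340],None,fx=3.4,fy=3.4))
# scene/side tin rim
print(onz('scene',(265.7,152.5),.055),onz('side',(325,160.5),.055))
```

```text
[ 0.4458 -0.2522  0.055 ]
[ 0.5466 -0.2781  0.055 ]
[ 0.4918 -0.3218  0.055 ]
[ 0.4975 -0.2527  0.055 ]
[ 0.5071 -0.1958  0.055 ]
[ 0.49581352 -0.27282314  0.055     ] [ 0.49886982 -0.27834909  0.055     ]
```

View pics/w13c.png

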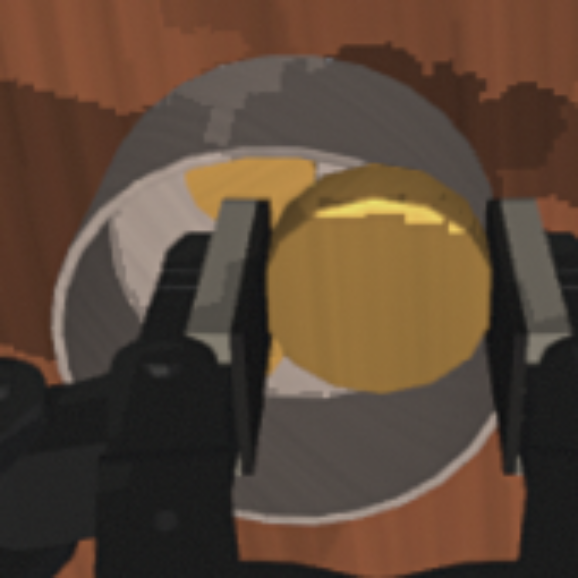

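Run:
```python
from h import *
m={k:v for k,v in np.load('wm13.npz').items()}
P=np.array([onz('wrist',(170+a/3.4,200+b/3.4),.055,m)[:2] for a,b in [(250,148),(150,180),(80,240),(55,320),(65,380),(320,522),(420,488),(490,425)]])
A=np.c_[2*P,np.ones(len(P))];c=np.linalg.lstsq(A,(P**2).sum(1),rcond=None)[0]
print(c[:2],np.sqrt(c[2]+c[0]**2+c[1]**2))
go(c[:2]*1000,95,np.degrees(Tth))
```

```text
[ 0.4965882  -0.26900843] 0.05326157557438417
t 19.48 shift [-64.1 -20.7  42.9] twist -0.6081860471562806 cur tray [ -43.5 -256.9] z 137.7 yaw -5.3
```

Emit:
drive_tool(motion="-37 -12 0 0 -0.6; -68 -22 5 0 -0.6; -73 -24 20 0 -0.6; -73 -24 40 0 -0.6; -73 -24 45 0 -0.6")

```text
time: 20.1
position: [0.496, -0.2696, 0.0905]
ee_rot: [-0.002, 0.735, 0.678, -0.0]
wrist_force: [0.1, -0.1, -1.5]
width: 0.364
```

Run:
```python
from h import *
go([497,-272],62,np.degrees(Tth));print(env.state()['width'])
im=viewer.get_image('wrist');cv2.imwrite('pics/wrist14.png',im[:,:,::-1])
im=viewer.get_image('side');cv2.imwrite('pics/s14.png',cv2.resize(im[100:260,200:400,::-1],None,fx=3,fy=3))
```

```text
t 20.1 shift [-2.4  1.3 28.5] twist -0.002419277266511699 cur tray [ -65.4 -321.4] z 90.5 yaw -4.7
0.36405997304827487
```

View pics/wrist14.png

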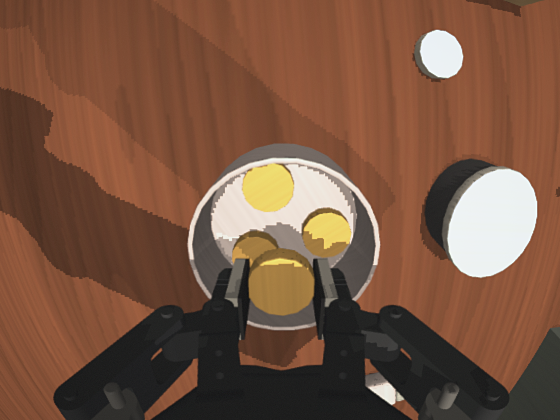

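View pics/s14.png

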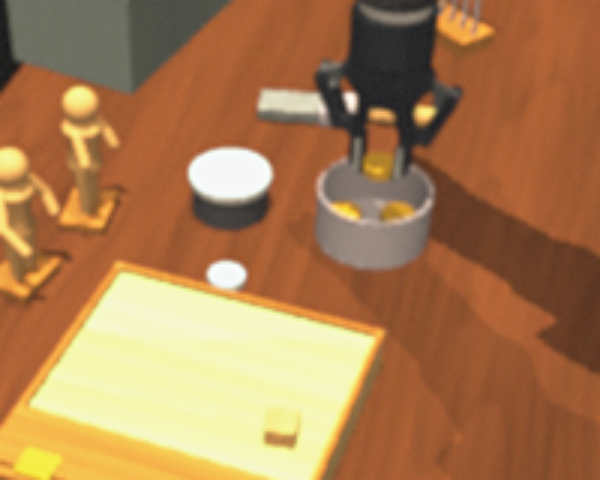

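Run:
```python
from h import *
m=viewer.camera_model('wrist')
P=np.array([onz('wrist',uv,.055,m)[:2] for uv in [(283,158),(189,240),(378,240),(215,186),(352,186),(280,328),(202,290)]])
A=np.c_[2*P,np.ones(len(P))];c=np.linalg.lstsq(A,(P**2).sum(1),rcond=None)[0]
print(c[:2],np.sqrt(c[2]+c[0]**2+c[1]**2),P.round(3).tolist())
go(c[:2]*1000,62,np.degrees(Tth))
```

```text
[ 0.49669268 -0.2699123 ] 0.05360987425641711 [[0.501, -0.216], [0.445, -0.257], [0.55, -0.266], [0.465, -0.228], [0.536, -0.233], [0.491, -0.323], [0.446, -0.291]]
t 20.2 shift [ 0.2  0.2 29.5] twist -0.005242429127207515 cur tray [ -64.9 -322. ] z 91.5 yaw -4.7
```

Centred. Lower and release.

Emit:
drive_tool(motion="0 0 12 0 -0.6; 0 0 24 0 -0.6; 0 0 29 0 -0.6; 0 0 29 0 -0.6; 0 0 29 0 -0.1")

```text
time: 20.82
position: [0.4968, -0.2715, 0.0636]
ee_rot: [0.0, 0.736, 0.677, 0.0]
wrist_force: [0.7, 0.1, 0.2]
width: 0.454
```

Emit:
drive_tool(motion="0 0 0 0 0.0; 0 0 0 0 0.0; 0 0 -20 0 0.0; 0 0 -60 0 0.0; 0 0 -110 0 0.0")

```text
time: 21.45
position: [0.496, -0.2712, 0.1751]
ee_rot: [-0.0, 0.736, 0.677, -0.0]
wrist_force: [1.0, 0.5, -0.3]
width: 0.5
```

Emit:
drive_tool(motion="0 0 -30 0 0.0; 0 0 -30 0 0.0; 0 0 -30 0 0.0; 0 0 -30 0 0.0")

```text
time: 21.95
position: [0.4959, -0.2708, 0.2024]
ee_rot: [-0.001, 0.736, 0.677, -0.0]
wrist_force: [0.0, -0.9, -0.0]
width: 0.499
```

Run:
```python
from h import *
s=env.state();print(s['time'],s['position'],s['wrist_force'],s['width'])
im=viewer.get_image('wrist');cv2.imwrite('pics/wrist15.png',im[:,:,::-1])
im=viewer.get_image('side');cv2.imwrite('pics/s15.png',cv2.resize(im[100:310,170:370,::-1],None,fx=2.8,fy=2.8))
```

```text
21.95 [ 0.49590311 -0.2707927   0.20243934] [ 0.04005051 -0.89562159 -0.03215566] 0.4991904449978131
```

View pics/wrist15.png

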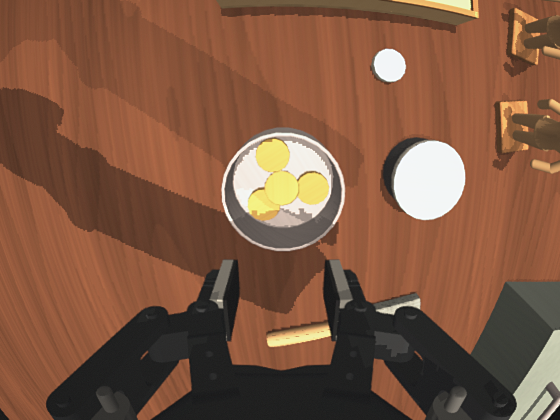

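View pics/s15.png

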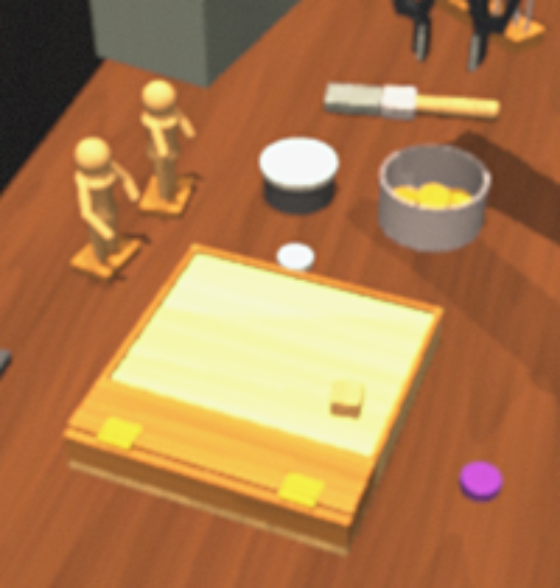

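The tin now holds four discs, with the new one at about (281,188), well inside the rim. The lid lies flat, and the block and bystanders are where they were.

Run:
```python
from station import env
print(env.job_done())
```

```text
the job is handed in; nothing more can be done
None
```

The job is done and handed in at about 22 s of the 61 s allowed; no verdict was reported.

- **Three discs in the trough:** I pushed the first in with the fingers, and it ended up standing on edge against the deck wall, so I knocked it flat. I gripped the other two lightly, slid them across the deck, and lowered and released them in the trough. A wrist picture showed all three lying flat before I shut the lid.
- **Lid:** I pushed it over from outside and pressed it down. The fingertips stopped about 46 mm above the table, the height of the shut lid's top, with about 18 N resistance, and it still lay flat in the last side picture.
- **Fourth disc:** Once the lid was shut, I lifted the fourth disc into the stock tin. The last pictures show it inside, resting on the stock discs below the rim.
- **Everything else:** The block, figures, closed tin, brush and both look-alikes looked unmoved in the last pictures. I did not re-measure any of them. The mug and screwdriver were outside those last views, but the arm did not go near them after the start.
- **Calibration disagreement:** The tray position from the fixed cameras differed from the wrist camera's by about 3 mm in y. The stock tin centre estimates differed by up to 9 mm in y, and I used the wrist camera's.

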